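# Tighten a bench screw clamp on a pry bar and prove that it holds

### The job

The yellow pry bar lies loose across the anvil of the bench screw clamp. With the fingers shut, push the red ball of the clamp's lever round, clockwise seen from above, until the screw comes up tight, keep pushing there with 10 to 15 N (never over 25 N) for two seconds to prove that the screw turns no further, and let go. Then check the grip: push level against either end of the bar, along its length, with about 8 N for a second (never over 20 N), without it slipping; leave everything else on the bench as it is.

Things in the scene. Friction and masses are not known exactly. Their poses are not given: they have to be found in the camera images.
- clamp: Blue-grey C-frame screw clamp bolted to the bench, foot 150 x 90 mm. Origin on the bench under the screw's axis, z up; x points from the screw to the column (at x 60 to 92 mm), y along the anvil. Anvil top 45 mm above the bench, 50 mm along x, 100 mm along y; over it the frame's arm (40 mm wide, up to 129 mm above the bench). Apart from the lever nothing rises above 170 mm.
- screw_axis (a point): Point on the screw's upright axis at the height of the lever, 152 mm straight above the clamp's origin. The lever, a 9 mm steel bar from a 26 mm hub, turns level about it.
- ball (a point): Centre of the red ball (22 mm across) at the lever's end, 105 mm from the screw's axis and 152 mm above the bench. The lever points towards the clamp's -x side at the tight place, give or take 17 degrees, and starts 24 to 46 degrees anticlockwise of the tight place, seen from above.
- lever_ball: The same ball, as a body. It goes round clockwise (seen from above) against a friction of 3 to 4 N, up to 7 N over the last few degrees as the pad bites, and stays where it is left. At the tight place, which differs each time and can only be felt, it stops dead: from there on it yields less than 1 mm under 15 N.
- bar_mid (a point): Middle of the pry bar: flat steel, 220 mm long (its y, along the clamp's y to within 4 degrees), 28 mm wide (its x), 8 mm thick, lying on the anvil with its middle within 10 mm of the screw's axis. Both ends overhang the anvil, their middles at +110 and -110 mm on its y, 49 mm above the bench; +y is a square end, -y a two-pronged claw.
- pry_bar: The same bar, about 0.38 kg, as a body; origin under its middle. Until the screw is tight it slides at about 3 N; then it is held by friction against well over 20 N.
- padlock: brass padlock with a cut shackle lying flat, body 56 x 40 x 20 mm. A bystander.
- big_bowl: stainless bowl, 170 mm across, 70 mm high; origin under its centre. A bystander.
- small_bowl: stainless bowl, 110 mm across, 45 mm high; origin under its centre. A bystander.
- jar: amber glass jar with black lid, 64 mm across, 85 mm high; origin under its centre. A bystander.
- probe: blue-handled screwdriver lying flat, 190 mm long; origin under it. A bystander.
- dish: white ceramic dish, 92 mm across, 16 mm high; origin under its centre. A bystander.

How it is judged:
By the outcome, as a careful person would: the job done as asked, in the order asked, and still so for the second after the job is handed in, with the robot touching nothing.
It also fails if it takes over 72 s, if anything falls off the work surface, if the arm or the gripper's body presses on something with over 40 N, if the wrist force passes 120 N, or if a joint passes its speed limit or range.

### The arm

A 7-joint arm with a two-finger parallel gripper is mounted at the origin on the work surface. World frame = base frame: x ahead of the robot, y to its left, z up, the work surface at z = 0. Lengths are in m, angles in rad, forces in N, time in s.
With the tool pointing down it reaches from about 0.4 to 0.85 m from the base axis. Payload 4.5 kg.
Tool frame: the origin (TCP) lies on the centre line of the jaws, within the pads' length; the fingertips stand 11 mm ahead of it and the grasp point (between the pads) lies 8 mm behind it; z points along the fingers, y is the direction in which the jaws open and shut (so a half turn about z gives the same grasp; the last joint's range is limited). The gripper opens to 88 mm and grips with 3 to 60 N. Pads are 18 mm wide; open, the fingers measure 123 mm over their backs; the gripper's body (75 mm by 187 mm) begins 45 mm behind the grasp point.
Start: joints at [1.232, 0.689, -0.195, 1.565, 0.157, 0.902, -0.215], TCP at [0.228, -0.582, 0.223] pointing down, gripper open.
Joint ranges: [-3.01, 3.01], [-0.46, 2.08], [-1.47, 1.51], [0.13, 2.56], [-1, 4.14], [0.04, 2.09], [-2.66, 2.66]. Speed limits (rad/s): [2.57, 2.57, 3.14, 3.14, 3.14, 3.14, 3.14].

### API

Orientations are given as a unit quaternion [x, y, z, w].
In Python, from plant import r, snapshot gives the robot as it stands.
- The arm moves only by the tool drive_tool, never from a script. Its argument "commands" is a list of rows, each an object of numbers: "wx", "wy", "wz": the turn, a rotation vector about the tool's x, y, z in rad; "dx", "dy", "dz": the shift along the tool's x, y, z in m; "claw": the opening, from 0 (shut) to 1 (fully open). A call has 1 to 12 rows; each row shifts and turns the commanded pose from where the row before left it, along the tool's axes as they then stand; what a row does not reach is not made up. A row lasts 1/10 s, in which the tool goes at most 50 mm and 8.59 degrees, less where a joint would pass 70% of its speed; a pose out of reach is approached as far as the arm can. A call is refused whole if a number of a shift passes 0.05 or a number of a turn 0.15, either way. A call with a gripper value outside its range is refused whole. The fingers move at their own pace and stop on an object; "grip_force" is the grip in N (left out, the last holds). Time passes only in rows, so rows that do not move let the fingers close. It gives the time, the measured TCP pose, the force and the opening at its end, in the units of the state.
- r.get_state(): the state, without advancing time (a new reading comes with each control period).
- snapshot(name): name is "scene" or "top" or "wrist"; returns a dict with "color" (420x560x3 uint8, red, green, blue), "fx", "fy", "cx", "cy" (pixels), "world_to_cam" (4x4, takes a point from world to camera coordinates); the wrist camera has in their place "T_tool_cam" (4x4, takes a point from camera to tool coordinates, whose origin is the TCP and whose axes are the flange's). Camera axes: x right, y up, looking along -z (the intrinsics and any distortion apply to the point x, -y, -z); pixel columns grow to the right and rows downward; lengths in m; the calibration is good to about 2 mm. A picture is of the moment at which its call begins: read the wrist's pose just before it. There is no depth.
- r.finish_job(): hands the job in, once; it reports no verdict.
The state is a dict: "clock": time; "q": joint angles; "qd": joint speeds; "joint_torque": joint torques, N m; "tool_pos": TCP position; "eef_rot": TCP orientation; "contact_force": force on the tool from outside, world axes, zero at the start; "moment": the same for the moment, N m; "opening": opening from 0.0 (shut) to 1.0 (fully open).
Only numpy, scipy, OpenCV 4.12 (cv2) and the standard library are available. Lean on these libraries where they do the work, as an engineer would, in place of code of your own. Each camera call takes 0.05 s, during which the arm holds its last target. There are 200 camera calls.

## Working session

There is one attempt and no reset: what is moved stays moved. The work goes in short steps, Python scripts to look and compute and a tool call to move; the robot and the scene stay as the last step left them, time stands still between calls to the robot, and variables do not carry over. Pictures are saved under pics/ and viewed, on a budget of 10 in all, crops included, one or two more only if the job needs it, and the job is handed in when it is done.

Besides the shell and the picture viewer there is one more tool, called after "Call:" as name(argument=value, ...), one argument or row to a line, values as JSON. drive_tool: Moves the arm, as the interface text tells. Its arguments: {"type":"object","properties":{"commands":{"type":"array","items":{"type":"object","properties":{"wx":{"type":"number"},"wy":{"type":"number"},"wz":{"type":"number"},"dx":{"type":"number"},"dy":{"type":"number"},"dz":{"type":"number"},"claw":{"type":"number"}}}},"grip_force":{"type":"number"}},"required":["commands"]}

```bash
mkdir -p pics; ls
python3 - <<'E'
from plant import r, snapshot
import cv2, numpy as np
ims=[]
for n in ("scene","top"):
    s=snapshot(n); cv2.imwrite(f"pics/{n}0.png",s["color"][:,:,::-1]); 
    np.savez(f"pics/{n}0.npz",**s); print(n,s["fx"],s["fy"],s["cx"],s["cy"],s.keys(),np.round(s["world_to_cam"],3).tolist())
print(r.get_state())
E
```

```text
pics
scene 445.6575291740167 445.6575291740167 286.47064961249407 211.97339243450867 dict_keys(['color', 'fx', 'fy', 'cx', 'cy', 'world_to_cam']) [[0.591, 0.806, 0.013, -0.325], [-0.6, 0.429, 0.675, 0.219], [0.539, -0.407, 0.738, -1.697], [0.0, 0.0, 0.0, 1.0]]
top 459.2818151562121 459.2818151562121 287.11041190202434 208.30302689132262 dict_keys(['color', 'fx', 'fy', 'cx', 'cy', 'world_to_cam']) [[-0.02, -1.0, -0.013, 0.023], [0.981, -0.022, 0.195, -0.541], [-0.195, -0.009, 0.981, -1.139], [0.0, 0.0, 0.0, 1.0]]
{'clock': 0.1, 'q': array([ 1.23178341,  0.68988632, -0.1945377 ,  1.56622382,  0.15729225,
        0.90250818, -0.2151004 ]), 'qd': array([ 1.53099695e-04, -2.29417085e-03, -2.57813915e-04, -2.17596445e-03,
       -1.33173493e-03,  5.77919439e-05,  2.10260789e-04]), 'joint_torque': array([-3.24499269e-03, -5.28503180e+01, -1.27177835e+00, -1.53837723e+01,
       -5.26391412e-02,  2.00456925e-03,  4.72947147e-05]), 'tool_pos': array([ 0.22740186, -0.58153099,  0.22240363]), 'eef_rot': array([ 9.82668572e-01,  1.85369387e-01, -2.02434112e-04, -7.91898935e-04]), 'contact_force': array([-0.42388237,  0.65967169, -0.79672432]), 'moment': array([ 0.01502143,  0.01205687, -0.0543348 ]), 'opening': 1.001786756164871}
```

View pics/top0.png

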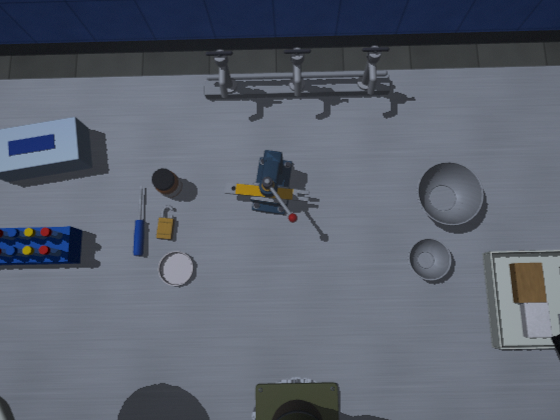

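View pics/scene0.png

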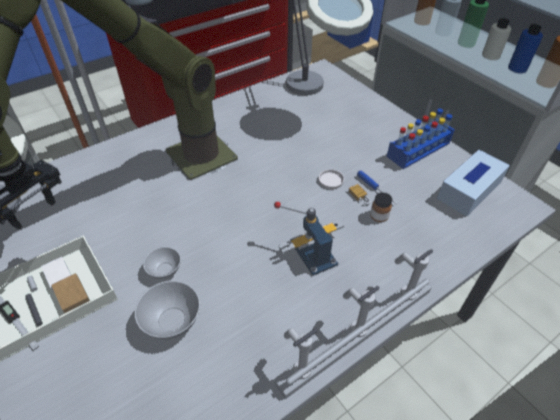

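The top view shows the clamp hub near (267,187), the red ball at (292,217), and the yellow bar running from about (230,190) to (310,196). The column is towards +x. The scene view agrees, with the ball at (277,205). Next I'll triangulate these.

```bash
cat > h.py <<'E'
import numpy as np, cv2
def ray(s,u,v):
    T=np.array(s["world_to_cam"]); R=T[:3,:3]; c=-R.T@T[:3,3]
    d=R.T@np.array([(u-s["cx"])/s["fx"],-(v-s["cy"])/s["fy"],-1.]); return c,d
def plane(s,u,v,z):
    c,d=ray(s,u,v); return c+d*(z-c[2])/d[2]
def proj(s,p):
    q=np.array(s["world_to_cam"])@np.r_[p,1]; return s["cx"]-s["fx"]*q[0]/q[2], s["cy"]+s["fy"]*q[1]/q[2]
def tri(a,b):
    (c1,d1),(c2,d2)=a,b
    t=np.linalg.lstsq(np.c_[d1,-d2],c2-c1,rcond=None)[0]; p,q=c1+d1*t[0],c2+d2*t[1]
    return (p+q)/2,np.linalg.norm(p-q)
def mask(im,name):
    h=cv2.cvtColor(im,cv2.COLOR_RGB2HSV)
    if name=="red": return ((h[...,0]<6)|(h[...,0]>174))&(h[...,1]>150)&(h[...,2]>80)
    return (h[...,0]>17)&(h[...,0]<32)&(h[...,1]>150)&(h[...,2]>90)
def blob(s,name,u0,v0,rad):
    m=mask(s["color"],name); ys,xs=np.nonzero(m); k=np.hypot(xs-u0,ys-v0)<rad
    return xs[k],ys[k]
E
python3 - <<'E'
from h import *
t=dict(np.load("pics/top0.npz")); s=dict(np.load("pics/scene0.npz"))
x,y=blob(t,"red",292,217,12); bt=(x.mean(),y.mean()); print(len(x),bt)
x,y=blob(s,"red",277,205,12); bs=(x.mean(),y.mean()); print(len(x),bs)
print("ball",tri(ray(t,*bt),ray(s,*bs)),plane(t,*bt,.152),plane(s,*bs,.152))
x,y=blob(t,"y",267,190,45)
P=np.array([plane(t,a,b,.053) for a,b in zip(x,y)])
print("yellow top",len(x),x.min(),x.max(),P[P[:,1].argmin()],P[P[:,1].argmax()],P.mean(0), np.polyfit(P[:,1],P[:,0],1))
x,y=blob(s,"y",316,236,32)
P=np.array([plane(s,a,b,.053) for a,b in zip(x,y)])
print("yellow scene",len(x),P[P[:,1].argmin()],P[P[:,1].argmax()],np.polyfit(P[:,1],P[:,0],1))
print("hub guess",plane(t,267,185,.155),plane(s,311,212,.16))
a=cv2.resize(t["color"][130:250,210:330],None,fx=5,fy=5,interpolation=cv2.INTER_CUBIC)
b=cv2.resize(s["color"][180:280,235:355],None,fx=5,fy=5,interpolation=cv2.INTER_CUBIC)
cv2.imwrite("pics/top_c.png",a[:,:,::-1]);cv2.imwrite("pics/sc_c.png",b[:,:,::-1])
E
```

```text
41 (np.float64(292.0), np.float64(217.0))
8 (np.float64(277.125), np.float64(203.875))
ball (array([ 4.99714732e-01, -3.48097919e-04,  1.55090439e-01]), np.float64(0.0004832195611008651)) [ 5.00393114e-01 -1.45051014e-04  1.52000000e-01] [0.49721686 0.00112704 0.152     ]
yellow top 249 236 264 [0.57550759 0.07158774 0.053     ] [0.60141537 0.14488313 0.053     ] [0.59313384 0.1134299  0.053     ] [0.16177159 0.5747841 ]
yellow scene 55 [0.6043833  0.11391121 0.053     ] [0.58962004 0.14250488 0.053     ] [0.08171327 0.58837097]
hub guess [0.57906791 0.05802727 0.155     ] [0.58654789 0.05755411 0.16      ]
```

View pics/top_c.png

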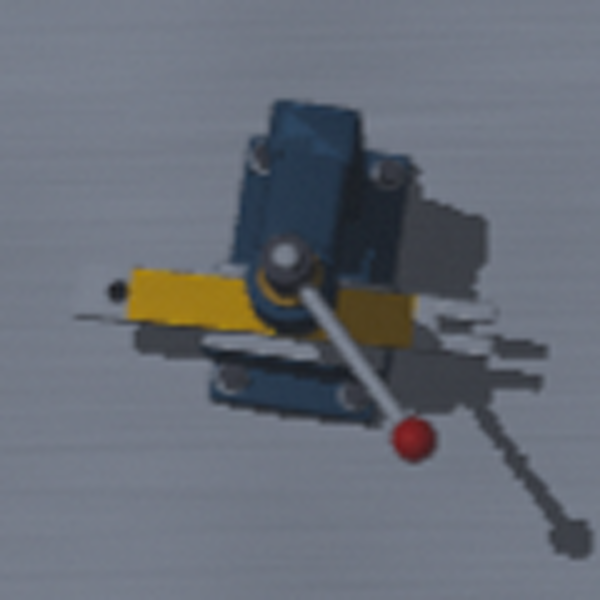

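View pics/sc_c.png

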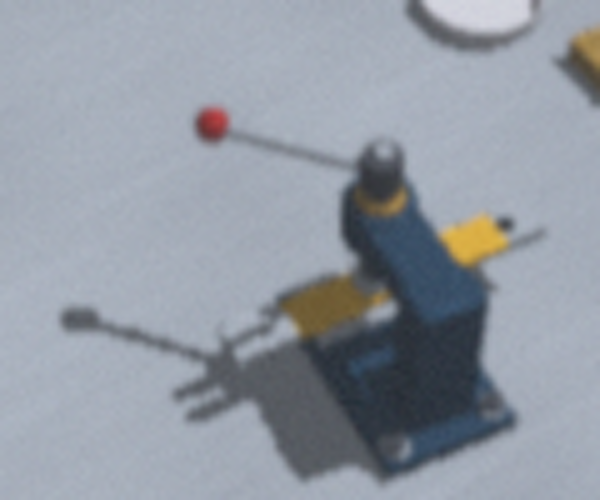

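The top crop shows the hub cap at crop (286,255), the lever running to the ball at (413,439), the square end at about (76,296) and the claw tips at about (495,310). The foot edge is tilted about 8°.

Run:
```python
from h import *
t=dict(np.load("pics/top0.npz"));s=dict(np.load("pics/scene0.npz"))
f=lambda x,y,z:plane(t,210+(x+.5)/5-.5,130+(y+.5)/5-.5,z)
g=lambda x,y:ray(s,235+(x+.5)/5-.5,180+(y+.5)/5-.5)
print("hubtop",f(286,255,.17), tri(ray(t,267.2,181),g(383,152)))
B=f(413,439,.152); L=f(310,292,.152); d=(L-B)[:2]; d/=np.linalg.norm(d); print("ball",B,"axis by lever",B[:2]+.105*d,np.degrees(np.arctan2(*-d[::-1])))
a=f(76,317,.045);b=f(82,270,.053)
print("sq end",f(76,295,.049),a,b,"claw",f(495,312,.049),f(495,302,.049))
print("yellow left edge",f(129,268,.053),f(127,318,.053),"right",f(415,295,.053),f(412,346,.053))
print("foot",f(210,400,.01),f(378,425,.01))
```

```text
hubtop [0.58600437 0.05758654 0.17      ] (array([0.58593568, 0.0573549 , 0.16790882]), np.float64(0.0013904605326012622))
ball [ 0.4994207  -0.00059717  0.152     ] axis by lever [0.58715464 0.05708954] -146.67432933575367
sq end [0.59876556 0.17489534 0.049     ] [0.58781748 0.17540836 0.045     ] [0.61123129 0.17123163 0.053     ] claw [ 0.58449179 -0.04533017  0.049     ] [ 0.58988142 -0.04548753  0.049     ]
yellow left edge [0.61173893 0.14648029 0.053     ] [0.58476543 0.14747657 0.053     ] right [ 0.5936571  -0.00356177  0.053     ] [ 0.56634704 -0.00138519  0.053     ]
foot [0.54853835 0.10796078 0.01      ] [0.53281655 0.01771841 0.01      ]
```

Call:
drive_tool(
  commands=[
    {"wz":0.125,"claw":0},
    {"wz":0.125,"claw":0},
    {"wz":0.125,"claw":0},
    {"claw":0},
    {"claw":0},
  ],
  grip_force=20,
)

```text
validation failed for argument at $.co...
```

Call:
drive_tool(
  commands=[
    {"dx":0.0,"dy":0.0,"dz":0.0,"wx":0.0,"wy":0.0,"wz":0.125,"claw":0.0},
    {"dx":0.0,"dy":0.0,"dz":0.0,"wx":0.0,"wy":0.0,"wz":0.125,"claw":0.0},
    {"dx":0.0,"dy":0.0,"dz":0.0,"wx":0.0,"wy":0.0,"wz":0.125,"claw":0.0},
    {"dx":0.0,"dy":0.0,"dz":0.0,"wx":0.0,"wy":0.0,"wz":0.0,"claw":0.0},
  ],
  grip_force=20,
)

```text
clock: 0.5
tool_pos: [0.2276, -0.5817, 0.2227]
eef_rot: [1.0, -0.001, -0.0, -0.0]
contact_force: [0.7, 0.1, 1.0]
opening: 0.66
```

Call:
drive_tool(
  commands=[
    {"dx":0.02,"dy":-0.04,"dz":0,"wx":0,"wy":0,"wz":0,"claw":0},
    {"dx":0.02,"dy":-0.04,"dz":0,"wx":0,"wy":0,"wz":0,"claw":0},
    {"dx":0.02,"dy":-0.04,"dz":0,"wx":0,"wy":0,"wz":0,"claw":0},
    {"dx":0.02,"dy":-0.04,"dz":0,"wx":0,"wy":0,"wz":0,"claw":0},
    {"dx":0.02,"dy":-0.04,"dz":0,"wx":0,"wy":0,"wz":0,"claw":0},
    {"dx":0.02,"dy":-0.04,"dz":0,"wx":0,"wy":0,"wz":0,"claw":0},
    {"dx":0.02,"dy":-0.04,"dz":0,"wx":0,"wy":0,"wz":0,"claw":0},
    {"dx":0.02,"dy":-0.04,"dz":0,"wx":0,"wy":0,"wz":0,"claw":0},
    {"dx":0.02,"dy":-0.04,"dz":0,"wx":0,"wy":0,"wz":0,"claw":0},
    {"dx":0.02,"dy":-0.04,"dz":0,"wx":0,"wy":0,"wz":0,"claw":0},
    {"dx":0.02,"dy":-0.04,"dz":0,"wx":0,"wy":0,"wz":0,"claw":0},
    {"dx":0.02,"dy":-0.04,"dz":0,"wx":0,"wy":0,"wz":0,"claw":0},
  ],
)

```text
clock: 1.7
tool_pos: [0.4692, -0.1009, 0.2231]
eef_rot: [1.0, 0.001, -0.0, 0.0]
contact_force: [0.2, -0.1, 0.3]
opening: 0.005
```

Call:
drive_tool(
  commands=[
    {"dx":0.01,"dy":-0.017,"dz":0,"wx":0,"wy":0,"wz":0,"claw":0},
    {"dx":0.01,"dy":-0.017,"dz":0.013,"wx":0,"wy":0,"wz":0,"claw":0},
    {"dx":0.01,"dy":-0.017,"dz":0.02,"wx":0,"wy":0,"wz":0,"claw":0},
    {"dx":0,"dy":0,"dz":0.02,"wx":0,"wy":0,"wz":0,"claw":0},
    {"dx":0,"dy":0,"dz":0.02,"wx":0,"wy":0,"wz":0,"claw":0},
    {"dx":0,"dy":0,"dz":0,"wx":0,"wy":0,"wz":0,"claw":0},
  ],
)

```text
clock: 2.3
tool_pos: [0.497, -0.0512, 0.1481]
eef_rot: [1.0, 0.001, -0.003, -0.0]
contact_force: [-0.7, -0.3, 0.1]
opening: 0.006
```

Run:
```python
from plant import r, snapshot
from h import *
st=r.get_state(); print(st["clock"],st["tool_pos"],st["q"],st["contact_force"])
s=snapshot("top"); w=snapshot("wrist")
x,y=blob(s,"red",292,217,15); print("ball px",len(x), x.mean() if len(x) else 0,y.mean() if len(x) else 0)
t=cv2.resize(s["color"][120:270,220:370],(420,420)); cv2.imwrite("pics/w1.png",np.hstack([t,cv2.resize(w["color"],(380,285+135))])[:,:,::-1])
```

```text
2.3 [ 0.49703031 -0.05122832  0.14808043] [ 0.02165711  0.64859412 -0.01763106  2.01341301  0.02206776  0.48490256
 -1.58141992] [-0.71947355 -0.28074942  0.07496162]
ball px 4 292.5 214.5
```

View pics/w1.png

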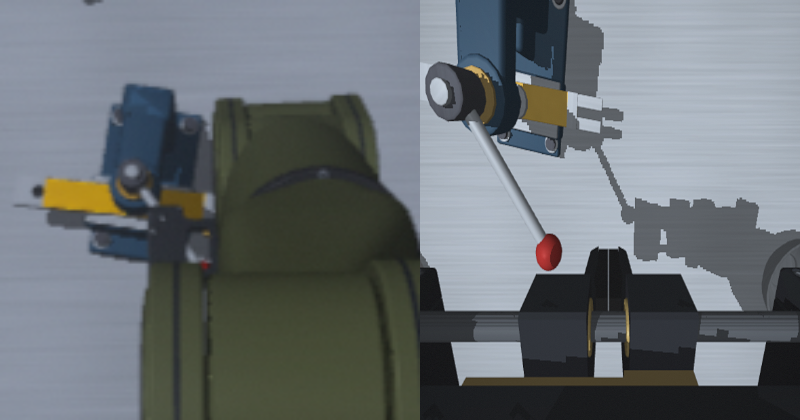

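The wrist view shows the shut fingers at about (610,280) and the ball just to their left at (548,250), with nothing in between. I'll approach and feel for contact.

Call:
drive_tool(
  commands=[
    {"dx":0.003,"dy":-0.01,"dz":-0.002,"wx":0,"wy":0,"wz":0,"claw":0},
    {"dx":0,"dy":-0.008,"dz":0,"wx":0,"wy":0,"wz":0,"claw":0},
    {"dx":0,"dy":-0.002,"dz":0,"wx":0,"wy":0,"wz":0,"claw":0},
    {"dx":0,"dy":0,"dz":0,"wx":0,"wy":0,"wz":0,"claw":0},
  ],
)

```text
clock: 2.8
tool_pos: [0.5021, -0.0308, 0.1526]
eef_rot: [1.0, -0.0, 0.0, -0.0]
contact_force: [1.6, -0.1, 0.6]
opening: 0.006
```

Call:
drive_tool(
  commands=[
    {"dx":0,"dy":-0.002,"dz":0,"wx":0,"wy":0,"wz":0,"claw":0},
    {"dx":0,"dy":-0.002,"dz":0,"wx":0,"wy":0,"wz":0,"claw":0},
  ],
)

```text
clock: 3.0
tool_pos: [0.5018, -0.0279, 0.1522]
eef_rot: [1.0, -0.001, -0.0, 0.0]
contact_force: [-0.0, -0.1, -0.0]
opening: 0.003
```

Call:
drive_tool(
  commands=[
    {"dx":0,"dy":-0.002,"dz":0,"wx":0,"wy":0,"wz":0,"claw":0},
    {"dx":0,"dy":-0.002,"dz":0,"wx":0,"wy":0,"wz":0,"claw":0},
  ],
)

```text
clock: 3.2
tool_pos: [0.5019, -0.0236, 0.1521]
eef_rot: [1.0, -0.001, -0.0, 0.0]
contact_force: [0.6, 0.1, 0.1]
opening: 0.002
```

Call:
drive_tool(
  commands=[
    {"dx":0,"dy":-0.002,"dz":0,"wx":0,"wy":0,"wz":0,"claw":0},
    {"dx":0,"dy":-0.002,"dz":0,"wx":0,"wy":0,"wz":0,"claw":0},
  ],
)

```text
clock: 3.4
tool_pos: [0.5019, -0.0195, 0.1521]
eef_rot: [1.0, -0.001, -0.0, 0.0]
contact_force: [0.3, -1.0, 0.6]
opening: 0.006
```

Call:
drive_tool(
  commands=[
    {"dx":0,"dy":-0.002,"dz":0,"wx":0,"wy":0,"wz":0,"claw":0},
    {"dx":-0.001,"dy":-0.002,"dz":0,"wx":0,"wy":0,"wz":0,"claw":0},
  ],
)

```text
clock: 3.6
tool_pos: [0.501, -0.0155, 0.1521]
eef_rot: [1.0, -0.001, 0.0, 0.0]
contact_force: [-0.5, -0.3, 0.5]
opening: 0.002
```

Call:
drive_tool(
  commands=[
    {"dx":-0.001,"dy":-0.002,"dz":0,"wx":0,"wy":0,"wz":0,"claw":0},
    {"dx":-0.001,"dy":-0.002,"dz":0,"wx":0,"wy":0,"wz":0,"claw":0},
  ],
)

```text
clock: 3.8
tool_pos: [0.4988, -0.0115, 0.1521]
eef_rot: [1.0, -0.001, -0.0, 0.0]
contact_force: [0.1, 0.5, 0.3]
opening: 0.003
```

Run:
```python
from plant import r, snapshot
from h import *
st=r.get_state(); print(st["tool_pos"],st["contact_force"])
s=snapshot("scene"); w=snapshot("wrist")
x,y=blob(s,"red",277,205,25); print("ball px",len(x), x.mean() if len(x) else 0,y.mean() if len(x) else 0)
for p in ([st["tool_pos"][0],st["tool_pos"][1],.141],[.4995,0,.152]): print(proj(s,np.array(p)))
t=cv2.resize(s["color"][150:250,220:320],(400,400)); cv2.imwrite("pics/w2.png",np.hstack([t,w["color"][:400,160:]])[:,:,::-1])
```

```text
[ 0.49878122 -0.01148036  0.15211085] [0.08304654 0.46535923 0.33097816]
ball px 0 0 0
(np.float64(273.96915576589515), np.float64(208.53991934197003))
(np.float64(277.26234935878716), np.float64(204.49252027971252))
```

View pics/w2.png

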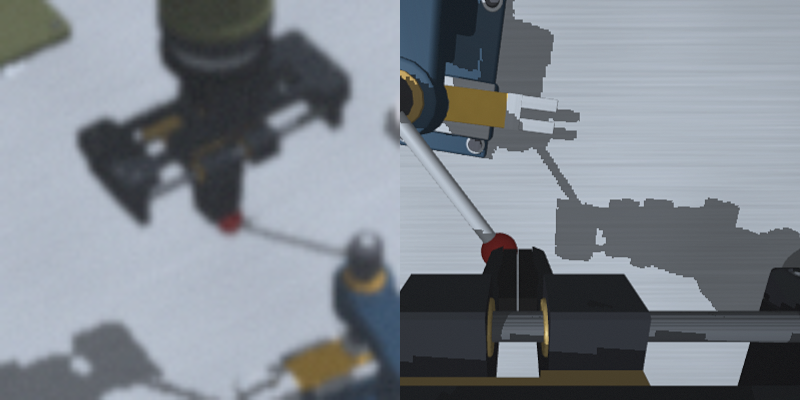

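The ball is still at about (278,205) in the scene view. The finger overlaps it in both views but I feel no force. I'll check this numerically through the wrist calibration.

Run:
```python
from plant import r, snapshot
from h import *
from scipy.spatial.transform import Rotation as R
st=r.get_state(); w=snapshot("wrist"); print({k:v for k,v in w.items() if k!="color"})
Tt=np.eye(4);Tt[:3,:3]=R.from_quat(st["eef_rot"]).as_matrix();Tt[:3,3]=st["tool_pos"]
for rz in (0,90,180,-90):
    F=np.eye(4);F[:3,:3]=R.from_euler("z",rz,degrees=True).as_matrix()
    w["world_to_cam"]=np.linalg.inv(Tt@F@w["T_tool_cam"])
    p=st["tool_pos"]; print(rz,[np.round(proj(w,np.array(a))) for a in ([.4995,0,.152],[.5865,.057,.17],p-[0,0,.011],p+[0,.01,-.011])])
m=mask(w["color"],"red"); ys,xs=np.nonzero(m); print(len(xs),xs.min(),xs.max(),ys.min(),ys.max())
s=snapshot("scene");h=cv2.cvtColor(s["color"],cv2.COLOR_RGB2HSV)
m=((h[...,0]<8)|(h[...,0]>172))&(h[...,1]>110); ys,xs=np.nonzero(m); k=np.hypot(xs-277,ys-205)<25; print(k.sum(),xs[k].mean(),ys[k].mean())
```

```text
{'fx': 297.08941160427196, 'fy': 297.08941160427196, 'cx': 277.2898218876915, 'cy': 207.92286743940292, 'T_tool_cam': array([[-1.04497892e-04,  9.53541018e-01,  3.01263201e-01,
         7.85801335e-02],
       [ 9.99999889e-01,  2.38269970e-04, -4.07292721e-04,
        -4.21168619e-04],
       [-4.60152290e-04,  3.01263125e-01, -9.53540937e-01,
        -1.61194242e-01],
       [ 0.00000000e+00,  0.00000000e+00,  0.00000000e+00,
         1.00000000e+00]])}
0 [array([259., 251.]), array([126.,  93.]), array([278., 244.]), array([262., 244.])]
90 [array([277., 269.]), array([134., 367.]), array([278., 244.]), array([278., 259.])]
180 [array([297., 253.]), array([387., 391.]), array([278., 244.]), array([294., 244.])]
-90 [array([279., 235.]), array([464., 137.]), array([278., 244.]), array([278., 230.])]
271 243 272 238 260
6 277.0 205.5
```

The predictions match the unmoved ball, so the fingertip must be passing over it or just short of it. I'll back off, go lower and approach again.

Call:
drive_tool(
  commands=[
    {"dx":0,"dy":0.012,"dz":0,"wx":0,"wy":0,"wz":0,"claw":0},
    {"dx":0,"dy":0.012,"dz":0,"wx":0,"wy":0,"wz":0,"claw":0},
    {"dx":0,"dy":0,"dz":0.007,"wx":0,"wy":0,"wz":0,"claw":0},
    {"dx":0,"dy":0,"dz":0.007,"wx":0,"wy":0,"wz":0,"claw":0},
    {"dx":0,"dy":0,"dz":0,"wx":0,"wy":0,"wz":0,"claw":0},
    {"dx":0,"dy":-0.004,"dz":0,"wx":0,"wy":0,"wz":0,"claw":0},
    {"dx":0,"dy":-0.003,"dz":0,"wx":0,"wy":0,"wz":0,"claw":0},
  ],
)

```text
clock: 4.7
tool_pos: [0.4989, -0.0278, 0.1381]
eef_rot: [1.0, -0.001, 0.0, -0.0]
contact_force: [-0.3, -0.8, 0.7]
opening: 0.003
```

Call:
drive_tool(
  commands=[
    {"dx":0,"dy":-0.002,"dz":0,"wx":0,"wy":0,"wz":0,"claw":0},
    {"dx":0,"dy":-0.002,"dz":0,"wx":0,"wy":0,"wz":0,"claw":0},
  ],
)

```text
clock: 4.9
tool_pos: [0.499, -0.0241, 0.1383]
eef_rot: [1.0, -0.001, 0.0, -0.0]
contact_force: [0.3, 0.4, 0.9]
opening: 0.005
```

Call:
drive_tool(
  commands=[
    {"dx":0,"dy":-0.002,"dz":0,"wx":0,"wy":0,"wz":0,"claw":0},
    {"dx":0,"dy":-0.002,"dz":0,"wx":0,"wy":0,"wz":0,"claw":0},
  ],
)

```text
clock: 5.1
tool_pos: [0.4987, -0.0219, 0.1382]
eef_rot: [1.0, -0.002, -0.0, 0.001]
contact_force: [-1.0, -5.2, -0.1]
opening: 0.005
```

Call:
drive_tool(
  commands=[
    {"dx":0,"dy":-0.002,"dz":0,"wx":0,"wy":0,"wz":0,"claw":0},
    {"dx":0,"dy":-0.002,"dz":0,"wx":0,"wy":0,"wz":0,"claw":0},
  ],
)

```text
clock: 5.3
tool_pos: [0.4967, -0.0191, 0.1379]
eef_rot: [1.0, -0.002, -0.002, 0.002]
contact_force: [-4.0, -7.5, 2.8]
opening: 0.007
```

Contact is now felt, with about 4 N along the tangent. I'll follow the arc.

Call:
drive_tool(
  commands=[
    {"dx":-0.004,"dy":-0.002,"dz":0.001,"wx":0,"wy":0,"wz":0,"claw":0},
    {"dx":-0.003,"dy":-0.003,"dz":0.001,"wx":0,"wy":0,"wz":0,"claw":0},
    {"dx":-0.002,"dy":-0.003,"dz":0.001,"wx":0,"wy":0,"wz":0,"claw":0},
    {"dx":-0.002,"dy":-0.003,"dz":0.001,"wx":0,"wy":0,"wz":0,"claw":0},
  ],
)

```text
clock: 5.7
tool_pos: [0.4886, -0.007, 0.1351]
eef_rot: [1.0, -0.002, 0.001, 0.001]
contact_force: [-0.7, -3.8, 7.9]
opening: 0.006
```

Call:
drive_tool(
  commands=[
    {"dx":-0.001,"dy":-0.003,"dz":0,"wx":0,"wy":0,"wz":0,"claw":0},
    {"dx":-0.001,"dy":-0.003,"dz":0,"wx":0,"wy":0,"wz":0,"claw":0},
    {"dx":-0.001,"dy":-0.003,"dz":0,"wx":0,"wy":0,"wz":0,"claw":0},
  ],
)

```text
clock: 6.0
tool_pos: [0.4844, 0.0019, 0.1347]
eef_rot: [1.0, -0.002, -0.0, 0.001]
contact_force: [-2.0, -4.0, 6.4]
opening: 0.004
```

Upward force of 6 N suggests the tip edge is riding on the ball. I'll back off, lower and locate the ball again with the wrist camera.

Call:
drive_tool(
  commands=[
    {"dx":0,"dy":0.008,"dz":0,"wx":0,"wy":0,"wz":0,"claw":0},
    {"dx":0,"dy":0.008,"dz":0,"wx":0,"wy":0,"wz":0,"claw":0},
    {"dx":0,"dy":0,"dz":0,"wx":0,"wy":0,"wz":0,"claw":0},
    {"dx":0,"dy":0,"dz":0,"wx":0,"wy":0,"wz":0,"claw":0},
  ],
)

```text
clock: 6.4
tool_pos: [0.485, -0.0128, 0.134]
eef_rot: [1.0, -0.001, 0.0, -0.0]
contact_force: [0.1, 0.2, 0.6]
opening: 0.004
```

```bash
cat >> h.py <<'E'
def wcam(st,w):
    from scipy.spatial.transform import Rotation as R
    T=np.eye(4);T[:3,:3]=R.from_quat(st["eef_rot"]).as_matrix();T[:3,3]=st["tool_pos"]
    w["world_to_cam"]=np.linalg.inv(T@w["T_tool_cam"]); return w
E
python3 - <<'E'
from plant import r, snapshot
from h import *
st=r.get_state(); w=wcam(st,snapshot("wrist")); s=snapshot("scene")
print(st["tool_pos"],st["contact_force"])
ys,xs=np.nonzero(mask(w["color"],"red")); print(len(xs),xs.min(),xs.max(),ys.min(),ys.max())
c=cv2.minEnclosingCircle(np.c_[xs,ys].astype(np.float32)); print(c)
for z in (.142,.152): p=plane(w,*c[0],z); print(p,np.degrees(np.arctan2(p[1]-.057,p[0]-.5865))%360, np.hypot(p[1]-.057,p[0]-.5865))
t=cv2.resize(s["color"][150:250,220:320],(400,400),interpolation=cv2.INTER_CUBIC); cv2.imwrite("pics/w3.png",np.hstack([t,w["color"][:400,160:]])[:,:,::-1])
E
```

```text
[ 0.48501941 -0.01283175  0.13400711] [0.07993064 0.19553658 0.59737975]
608 186 219 250 272
((202.32107543945312, 266.319091796875), 16.73110580444336)
[0.48002129 0.03076577 0.142     ] 193.84086898624398 0.1096628913725484
[0.48547582 0.02793019 0.152     ] 196.0532288914611 0.10512344450627366
```

View pics/w3.png

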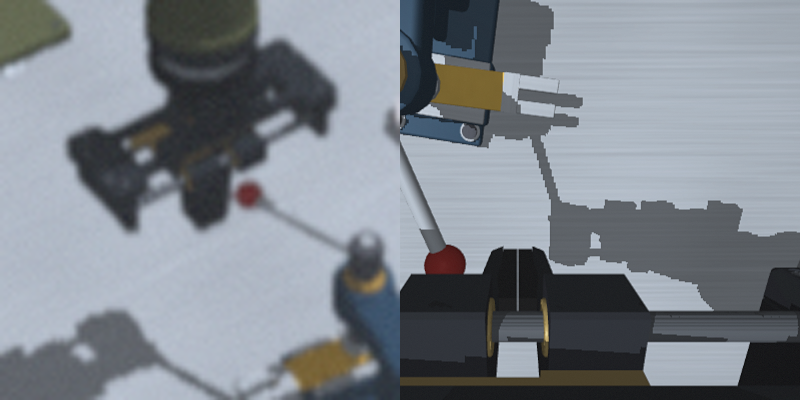

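The ball is now at about θ=196°. It sits above the fingertip and contact was on the taper, so I'll lower 12 mm and re-approach.

Call:
drive_tool(
  commands=[
    {"dx":0,"dy":0,"dz":0.006,"wx":0,"wy":0,"wz":0,"claw":0},
    {"dx":0,"dy":-0.003,"dz":0.006,"wx":0,"wy":0,"wz":0,"claw":0},
    {"dx":0,"dy":-0.004,"dz":0,"wx":0,"wy":0,"wz":0,"claw":0},
    {"dx":0,"dy":-0.002,"dz":0,"wx":0,"wy":0,"wz":0,"claw":0},
  ],
)

```text
clock: 6.9
tool_pos: [0.4847, -0.0028, 0.1217]
eef_rot: [1.0, -0.001, -0.0, -0.0]
contact_force: [0.4, 0.3, 0.9]
opening: 0.006
```

Call:
drive_tool(
  commands=[
    {"dx":0,"dy":-0.002,"dz":0,"wx":0,"wy":0,"wz":0,"claw":0},
    {"dx":0,"dy":-0.002,"dz":0,"wx":0,"wy":0,"wz":0,"claw":0},
  ],
)

```text
clock: 7.1
tool_pos: [0.485, 0.0006, 0.1222]
eef_rot: [1.0, -0.001, 0.0, 0.0]
contact_force: [0.6, -2.3, 0.0]
opening: 0.004
```

Call:
drive_tool(
  commands=[
    {"dx":0,"dy":-0.002,"dz":0,"wx":0,"wy":0,"wz":0,"claw":0},
    {"dx":0,"dy":-0.002,"dz":0,"wx":0,"wy":0,"wz":0,"claw":0},
  ],
)

```text
clock: 7.3
tool_pos: [0.4841, 0.003, 0.1221]
eef_rot: [1.0, -0.002, -0.001, 0.001]
contact_force: [-2.3, -5.0, 1.8]
opening: 0.007
```

Call:
drive_tool(
  commands=[
    {"dx":-0.002,"dy":-0.002,"dz":0,"wx":0,"wy":0,"wz":0,"claw":0},
    {"dx":-0.001,"dy":-0.002,"dz":0,"wx":0,"wy":0,"wz":0,"claw":0},
    {"dx":-0.001,"dy":-0.002,"dz":0,"wx":0,"wy":0,"wz":0,"claw":0},
  ],
)

```text
clock: 7.6
tool_pos: [0.4813, 0.0105, 0.1222]
eef_rot: [1.0, -0.001, 0.0, 0.0]
contact_force: [0.1, -2.7, -0.9]
opening: -0.0
```

Call:
drive_tool(
  commands=[
    {"dx":0,"dy":-0.002,"dz":0,"wx":0,"wy":0,"wz":0,"claw":0},
    {"dx":0,"dy":-0.002,"dz":0,"wx":0,"wy":0,"wz":0,"claw":0},
  ],
)

```text
clock: 7.8
tool_pos: [0.4802, 0.0143, 0.1221]
eef_rot: [1.0, -0.001, -0.001, 0.0]
contact_force: [-1.8, -4.1, 2.5]
opening: 0.007
```

Call:
drive_tool(
  commands=[
    {"dx":0,"dy":-0.002,"dz":0,"wx":0,"wy":0,"wz":0,"claw":0},
    {"dx":0,"dy":-0.002,"dz":0,"wx":0,"wy":0,"wz":0,"claw":0},
  ],
)

```text
clock: 8.0
tool_pos: [0.4793, 0.0181, 0.122]
eef_rot: [1.0, -0.001, -0.002, 0.0]
contact_force: [-3.5, -4.2, 2.6]
opening: 0.003
```

Call:
drive_tool(
  commands=[
    {"dx":0,"dy":-0.002,"dz":0,"wx":0,"wy":0,"wz":0,"claw":0},
    {"dx":0,"dy":-0.002,"dz":0,"wx":0,"wy":0,"wz":0,"claw":0},
  ],
)

```text
clock: 8.2
tool_pos: [0.4788, 0.022, 0.1219]
eef_rot: [1.0, -0.001, -0.002, 0.0]
contact_force: [-4.1, -4.6, 2.9]
opening: 0.0
```

Call:
drive_tool(
  commands=[
    {"dx":-0.001,"dy":-0.002,"dz":0,"wx":0,"wy":0,"wz":0,"claw":0},
    {"dx":-0.001,"dy":-0.001,"dz":0,"wx":0,"wy":0,"wz":0,"claw":0},
  ],
)

```text
clock: 8.4
tool_pos: [0.4782, 0.0254, 0.122]
eef_rot: [1.0, -0.001, -0.001, 0.0]
contact_force: [-1.6, -4.1, -0.5]
opening: 0.006
```

Call:
drive_tool(
  commands=[
    {"dx":0,"dy":-0.002,"dz":0,"wx":0,"wy":0,"wz":0,"claw":0},
    {"dx":0,"dy":-0.001,"dz":0,"wx":0,"wy":0,"wz":0,"claw":0},
  ],
)

```text
clock: 8.6
tool_pos: [0.4777, 0.0283, 0.1219]
eef_rot: [1.0, -0.001, -0.001, 0.0]
contact_force: [-3.2, -5.2, 1.9]
opening: 0.003
```

Call:
drive_tool(
  commands=[
    {"dx":0,"dy":-0.002,"dz":0,"wx":0,"wy":0,"wz":0,"claw":0},
    {"dx":0,"dy":-0.001,"dz":0,"wx":0,"wy":0,"wz":0,"claw":0},
  ],
)

```text
clock: 8.8
tool_pos: [0.4773, 0.0312, 0.1219]
eef_rot: [1.0, -0.001, -0.002, 0.0]
contact_force: [-4.2, -4.0, 2.3]
opening: 0.004
```

Call:
drive_tool(
  commands=[
    {"dx":-0.001,"dy":-0.002,"dz":0,"wx":0,"wy":0,"wz":0,"claw":0},
    {"dx":0,"dy":-0.001,"dz":0,"wx":0,"wy":0,"wz":0,"claw":0},
  ],
)

```text
clock: 9.0
tool_pos: [0.477, 0.0343, 0.1219]
eef_rot: [1.0, -0.001, -0.001, 0.0]
contact_force: [-2.9, -4.1, 1.1]
opening: 0.004
```

Call:
drive_tool(
  commands=[
    {"dx":0,"dy":-0.002,"dz":0,"wx":0,"wy":0,"wz":0,"claw":0},
    {"dx":0,"dy":-0.001,"dz":0,"wx":0,"wy":0,"wz":0,"claw":0},
  ],
)

```text
clock: 9.2
tool_pos: [0.4768, 0.0359, 0.1219]
eef_rot: [1.0, -0.002, -0.001, 0.001]
contact_force: [-3.4, -9.1, 1.8]
opening: 0.007
```

Call:
drive_tool(
  commands=[
    {"dx":0,"dy":-0.002,"dz":0,"wx":0,"wy":0,"wz":0,"claw":0},
    {"dx":0,"dy":-0.001,"dz":0,"wx":0,"wy":0,"wz":0,"claw":0},
  ],
)

```text
clock: 9.4
tool_pos: [0.4767, 0.036, 0.122]
eef_rot: [1.0, -0.003, -0.001, 0.003]
contact_force: [-1.9, -15.3, 2.5]
opening: 0.005
```

It has stopped at y=0.036 with 15.3 N. I'll ease off to about 12.5 N and hold.

Call:
drive_tool(
  commands=[
    {"dx":0,"dy":0.001,"dz":0,"wx":0,"wy":0,"wz":0,"claw":0},
    {"dx":0,"dy":0,"dz":0,"wx":0,"wy":0,"wz":0,"claw":0},
    {"dx":0,"dy":0,"dz":0,"wx":0,"wy":0,"wz":0,"claw":0},
  ],
)

```text
clock: 9.7
tool_pos: [0.4767, 0.0359, 0.122]
eef_rot: [1.0, -0.003, -0.001, 0.002]
contact_force: [-2.4, -11.3, 0.6]
opening: 0.006
```

Call:
drive_tool(
  commands=[
    {"dx":0,"dy":-0.0004,"dz":0,"wx":0,"wy":0,"wz":0,"claw":0},
    {"dx":0,"dy":0,"dz":0,"wx":0,"wy":0,"wz":0,"claw":0},
    {"dx":0,"dy":0,"dz":0,"wx":0,"wy":0,"wz":0,"claw":0},
    {"dx":0,"dy":0,"dz":0,"wx":0,"wy":0,"wz":0,"claw":0},
    {"dx":0,"dy":0,"dz":0,"wx":0,"wy":0,"wz":0,"claw":0},
    {"dx":0,"dy":0,"dz":0,"wx":0,"wy":0,"wz":0,"claw":0},
    {"dx":0,"dy":0,"dz":0,"wx":0,"wy":0,"wz":0,"claw":0},
    {"dx":0,"dy":0,"dz":0,"wx":0,"wy":0,"wz":0,"claw":0},
  ],
)

```text
clock: 10.5
tool_pos: [0.4767, 0.0359, 0.122]
eef_rot: [1.0, -0.003, -0.001, 0.002]
contact_force: [-2.4, -13.2, 1.8]
opening: 0.008
```

Call:
drive_tool(
  commands=[
    {"dx":0,"dy":0,"dz":0,"wx":0,"wy":0,"wz":0,"claw":0},
    {"dx":0,"dy":0,"dz":0,"wx":0,"wy":0,"wz":0,"claw":0},
    {"dx":0,"dy":0,"dz":0,"wx":0,"wy":0,"wz":0,"claw":0},
    {"dx":0,"dy":0,"dz":0,"wx":0,"wy":0,"wz":0,"claw":0},
    {"dx":0,"dy":0,"dz":0,"wx":0,"wy":0,"wz":0,"claw":0},
    {"dx":0,"dy":0,"dz":0,"wx":0,"wy":0,"wz":0,"claw":0},
    {"dx":0,"dy":0,"dz":0,"wx":0,"wy":0,"wz":0,"claw":0},
    {"dx":0,"dy":0,"dz":0,"wx":0,"wy":0,"wz":0,"claw":0},
  ],
)

```text
clock: 11.3
tool_pos: [0.4767, 0.0359, 0.122]
eef_rot: [1.0, -0.003, -0.001, 0.002]
contact_force: [-1.8, -12.2, 2.2]
opening: 0.007
```

Call:
drive_tool(
  commands=[
    {"dx":0,"dy":0,"dz":0,"wx":0,"wy":0,"wz":0,"claw":0},
    {"dx":0,"dy":0,"dz":0,"wx":0,"wy":0,"wz":0,"claw":0},
    {"dx":0,"dy":0,"dz":0,"wx":0,"wy":0,"wz":0,"claw":0},
    {"dx":0,"dy":0,"dz":0,"wx":0,"wy":0,"wz":0,"claw":0},
    {"dx":0,"dy":0,"dz":0,"wx":0,"wy":0,"wz":0,"claw":0},
    {"dx":0,"dy":0,"dz":0,"wx":0,"wy":0,"wz":0,"claw":0},
    {"dx":0,"dy":0,"dz":0,"wx":0,"wy":0,"wz":0,"claw":0},
    {"dx":0,"dy":0,"dz":0,"wx":0,"wy":0,"wz":0,"claw":0},
  ],
)

```text
clock: 12.1
tool_pos: [0.4767, 0.0359, 0.122]
eef_rot: [1.0, -0.003, -0.001, 0.002]
contact_force: [-2.6, -12.3, 0.8]
opening: 0.004
```

Held 2.4 s at 12–13 N with no motion. I'll let go, lift, turn and move beyond the square end.

Call:
drive_tool(
  commands=[
    {"dx":0,"dy":0.004,"dz":0,"wx":0,"wy":0,"wz":0,"claw":0},
    {"dx":0,"dy":0.015,"dz":0,"wx":0,"wy":0,"wz":0,"claw":0},
    {"dx":-0.005,"dy":0.02,"dz":0,"wx":0,"wy":0,"wz":0,"claw":0},
    {"dx":0,"dy":0,"dz":-0.03,"wx":0,"wy":0,"wz":0,"claw":0},
    {"dx":0,"dy":0,"dz":-0.04,"wx":0,"wy":0,"wz":0,"claw":0},
    {"dx":0,"dy":0,"dz":-0.04,"wx":0,"wy":0,"wz":0,"claw":0},
    {"dx":0,"dy":0,"dz":-0.03,"wx":0,"wy":0,"wz":0,"claw":0},
    {"dx":0.02,"dy":-0.04,"dz":0,"wx":0,"wy":0,"wz":0,"claw":0},
    {"dx":0.02,"dy":-0.04,"dz":0,"wx":0,"wy":0,"wz":0,"claw":0},
    {"dx":0.02,"dy":-0.04,"dz":0,"wx":0,"wy":0,"wz":0,"claw":0},
    {"dx":0.02,"dy":-0.04,"dz":0,"wx":0,"wy":0,"wz":0,"claw":0},
    {"dx":0.02,"dy":-0.03,"dz":0,"wx":0,"wy":0,"wz":0,"claw":0},
  ],
)

```text
clock: 13.3
tool_pos: [0.574, 0.1966, 0.2625]
eef_rot: [1.0, 0.001, 0.001, -0.002]
contact_force: [0.2, -0.1, -0.5]
opening: 0.006
```

Call:
drive_tool(
  commands=[
    {"dx":0.02,"dy":-0.02,"dz":0,"wx":0,"wy":0,"wz":0,"claw":0},
    {"dx":0,"dy":0,"dz":0,"wx":0,"wy":0,"wz":-0.145,"claw":0},
    {"dx":0,"dy":0,"dz":0,"wx":0,"wy":0,"wz":-0.145,"claw":0},
    {"dx":0,"dy":0,"dz":0,"wx":0,"wy":0,"wz":-0.145,"claw":0},
    {"dx":0,"dy":0,"dz":0,"wx":0,"wy":0,"wz":-0.145,"claw":0},
    {"dx":0,"dy":0,"dz":0,"wx":0,"wy":0,"wz":-0.145,"claw":0},
    {"dx":0,"dy":0,"dz":0,"wx":0,"wy":0,"wz":-0.145,"claw":0},
    {"dx":0,"dy":0,"dz":0,"wx":0,"wy":0,"wz":-0.145,"claw":0},
    {"dx":0,"dy":0,"dz":0,"wx":0,"wy":0,"wz":-0.145,"claw":0},
    {"dx":0,"dy":0,"dz":0,"wx":0,"wy":0,"wz":-0.145,"claw":0},
    {"dx":0,"dy":0,"dz":0,"wx":0,"wy":0,"wz":-0.145,"claw":0},
    {"dx":0,"dy":0,"dz":0,"wx":0,"wy":0,"wz":0,"claw":0},
  ],
)

```text
clock: 14.5
tool_pos: [0.5935, 0.2125, 0.2624]
eef_rot: [0.749, 0.663, 0.001, -0.001]
contact_force: [-0.8, -0.5, -0.1]
opening: 0.005
```

Run:
```python
from plant import r, snapshot
from h import *
st=r.get_state(); w=wcam(st,snapshot("wrist")); t=snapshot("top")
print(st["clock"],st["tool_pos"],st["eef_rot"],st["q"],st["contact_force"])
np.savez("pics/w4.npz",**w)
T=np.load("pics/top0.npz")
t0={k:T[k] for k in T}
print("jar top",plane(t0,164,178,.085),"padlock",plane(t0,166,228,.01))
print("bar end proj",proj(w,np.array([.599,.175,.053])))
cv2.imwrite("pics/w4.png",np.hstack([w["color"][:,:,::-1],cv2.resize(t["color"][100:280,140:320],(240,240))[:,:,::-1].repeat(1,0) if 0 else np.vstack([cv2.resize(t["color"][100:280,140:320],(240,240)),np.zeros((180,240,3),np.uint8)])[:,:,::-1]]))
```

```text
14.5 [0.59351918 0.21251033 0.26235255] [ 0.74858688  0.66303453  0.0013406  -0.00104636] [-0.20254086  0.67198487 -0.39297469  1.49535289  0.2790892   1.02786417
 -0.78375654] [-0.78081856 -0.48176386 -0.05255409]
jar top [0.62149497 0.32620056 0.085     ] padlock [0.50347439 0.33772424 0.01      ]
bar end proj (np.float64(284.550203142408), np.float64(206.91815135766572))
```

View pics/w4.png

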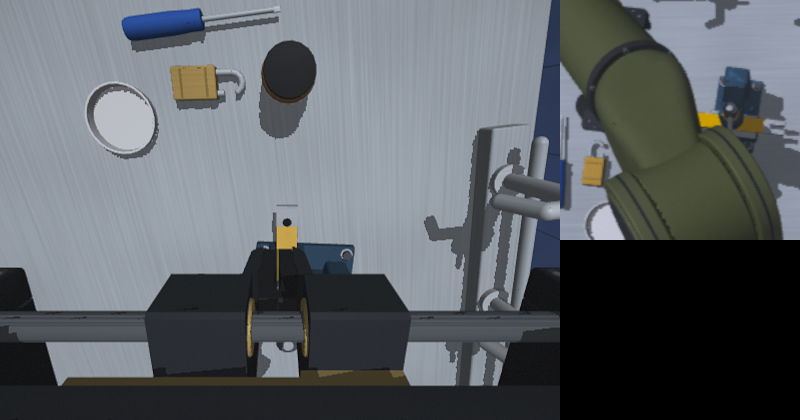

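The wrist view shows the square end at (286,206), as predicted, with the jar and padlock well clear. I'll descend beyond the end.

Call:
drive_tool(
  commands=[
    {"dx":-0.006,"dy":0.01,"dz":0.02,"wx":0,"wy":0,"wz":0,"claw":0},
    {"dx":0,"dy":0,"dz":0.04,"wx":0,"wy":0,"wz":0,"claw":0},
    {"dx":0,"dy":0,"dz":0.04,"wx":0,"wy":0,"wz":0,"claw":0},
    {"dx":0,"dy":0,"dz":0.04,"wx":0,"wy":0,"wz":0,"claw":0},
    {"dx":0,"dy":0,"dz":0.03,"wx":0,"wy":0,"wz":0,"claw":0},
    {"dx":0,"dy":0,"dz":0.02,"wx":0,"wy":0,"wz":0,"claw":0},
    {"dx":0,"dy":0,"dz":0.01,"wx":0,"wy":0,"wz":0,"claw":0},
    {"dx":0,"dy":0,"dz":0,"wx":0,"wy":0,"wz":0,"claw":0},
  ],
)

```text
clock: 15.4
tool_pos: [0.602, 0.2036, 0.0611]
eef_rot: [0.75, 0.662, -0.001, -0.0]
contact_force: [-0.0, -0.6, -0.2]
opening: 0.003
```

Call:
drive_tool(
  commands=[
    {"dx":0,"dy":0,"dz":0.01,"wx":0,"wy":0,"wz":0,"claw":0},
    {"dx":0,"dy":0,"dz":0.01,"wx":0,"wy":0,"wz":0,"claw":0},
    {"dx":0,"dy":0,"dz":0.008,"wx":0,"wy":0,"wz":0,"claw":0},
    {"dx":0,"dy":0,"dz":0.006,"wx":0,"wy":0,"wz":0,"claw":0},
    {"dx":0,"dy":0,"dz":0,"wx":0,"wy":0,"wz":0,"claw":0},
  ],
)

```text
clock: 15.9
tool_pos: [0.602, 0.203, 0.0272]
eef_rot: [0.749, 0.662, -0.001, -0.0]
contact_force: [0.1, -1.6, -0.1]
opening: 0.008
```

Call:
drive_tool(
  commands=[
    {"dx":-0.004,"dy":0,"dz":0,"wx":0,"wy":0,"wz":0,"claw":0},
    {"dx":-0.004,"dy":0,"dz":0,"wx":0,"wy":0,"wz":0,"claw":0},
    {"dx":0,"dy":0,"dz":0,"wx":0,"wy":0,"wz":0,"claw":0},
  ],
)

```text
clock: 16.2
tool_pos: [0.6019, 0.194, 0.0284]
eef_rot: [0.75, 0.662, -0.0, 0.001]
contact_force: [-0.1, 0.8, -0.5]
opening: 0.003
```

Call:
drive_tool(
  commands=[
    {"dx":-0.002,"dy":0,"dz":0,"wx":0,"wy":0,"wz":0,"claw":0},
    {"dx":-0.001,"dy":0,"dz":0,"wx":0,"wy":0,"wz":0,"claw":0},
  ],
)

```text
clock: 16.4
tool_pos: [0.6014, 0.1922, 0.0283]
eef_rot: [0.749, 0.662, 0.0, 0.0]
contact_force: [0.2, -0.2, -0.5]
opening: 0.004
```

Call:
drive_tool(
  commands=[
    {"dx":-0.002,"dy":0,"dz":0,"wx":0,"wy":0,"wz":0,"claw":0},
    {"dx":-0.001,"dy":0,"dz":0,"wx":0,"wy":0,"wz":0,"claw":0},
  ],
)

```text
clock: 16.6
tool_pos: [0.6009, 0.1892, 0.0281]
eef_rot: [0.749, 0.662, -0.0, 0.0]
contact_force: [0.6, 0.1, -0.3]
opening: 0.002
```

Call:
drive_tool(
  commands=[
    {"dx":-0.002,"dy":0,"dz":0,"wx":0,"wy":0,"wz":0,"claw":0},
    {"dx":-0.001,"dy":0,"dz":0,"wx":0,"wy":0,"wz":0,"claw":0},
  ],
)

```text
clock: 16.8
tool_pos: [0.6005, 0.1862, 0.0281]
eef_rot: [0.749, 0.662, -0.0, 0.0]
contact_force: [-1.0, 0.6, 0.0]
opening: 0.009
```

Call:
drive_tool(
  commands=[
    {"dx":-0.002,"dy":0,"dz":0,"wx":0,"wy":0,"wz":0,"claw":0},
    {"dx":0,"dy":0,"dz":0,"wx":0,"wy":0,"wz":0,"claw":0},
  ],
)

```text
clock: 17.0
tool_pos: [0.6005, 0.1861, 0.0282]
eef_rot: [0.749, 0.663, 0.001, -0.001]
contact_force: [1.5, 4.3, -2.5]
opening: 0.005
```

Call:
drive_tool(
  commands=[
    {"dx":-0.002,"dy":0,"dz":0,"wx":0,"wy":0,"wz":0,"claw":0},
    {"dx":0,"dy":0,"dz":0,"wx":0,"wy":0,"wz":0,"claw":0},
  ],
)

```text
clock: 17.2
tool_pos: [0.6005, 0.1861, 0.0283]
eef_rot: [0.749, 0.663, 0.003, -0.001]
contact_force: [1.2, 7.5, -4.5]
opening: 0.009
```

Call:
drive_tool(
  commands=[
    {"dx":-0.002,"dy":0,"dz":0,"wx":0,"wy":0,"wz":0,"claw":0},
    {"dx":0,"dy":0,"dz":0,"wx":0,"wy":0,"wz":0,"claw":0},
  ],
)

```text
clock: 17.4
tool_pos: [0.6005, 0.1861, 0.0283]
eef_rot: [0.748, 0.663, 0.004, -0.002]
contact_force: [1.2, 8.6, -6.4]
opening: 0.01
```

Horizontal push is 8.6 N with no slip, but there's 6 N of vertical load. I'll relieve it by lowering the command slightly so the push is level.

Call:
drive_tool(
  commands=[
    {"dx":0,"dy":0,"dz":0.001,"wx":0,"wy":0,"wz":0,"claw":0},
    {"dx":0,"dy":0,"dz":0,"wx":0,"wy":0,"wz":0,"claw":0},
  ],
)

```text
clock: 17.6
tool_pos: [0.6005, 0.1861, 0.0281]
eef_rot: [0.748, 0.663, 0.004, -0.002]
contact_force: [1.7, 9.7, 0.9]
opening: 0.004
```

Call:
drive_tool(
  commands=[
    {"dx":0,"dy":0,"dz":0.001,"wx":0,"wy":0,"wz":0,"claw":0},
    {"dx":0,"dy":0,"dz":0,"wx":0,"wy":0,"wz":0,"claw":0},
  ],
)

```text
clock: 17.8
tool_pos: [0.6007, 0.1861, 0.0276]
eef_rot: [0.748, 0.663, 0.004, -0.002]
contact_force: [0.5, 8.2, 3.9]
opening: 0.003
```

Call:
drive_tool(
  commands=[
    {"dx":0,"dy":0,"dz":-0.0006,"wx":0,"wy":0,"wz":0,"claw":0},
    {"dx":0,"dy":0,"dz":0,"wx":0,"wy":0,"wz":0,"claw":0},
    {"dx":0,"dy":0,"dz":0,"wx":0,"wy":0,"wz":0,"claw":0},
    {"dx":0,"dy":0,"dz":0,"wx":0,"wy":0,"wz":0,"claw":0},
    {"dx":0,"dy":0,"dz":0,"wx":0,"wy":0,"wz":0,"claw":0},
    {"dx":0,"dy":0,"dz":0,"wx":0,"wy":0,"wz":0,"claw":0},
    {"dx":0,"dy":0,"dz":0,"wx":0,"wy":0,"wz":0,"claw":0},
  ],
)

```text
clock: 18.5
tool_pos: [0.6007, 0.1862, 0.0277]
eef_rot: [0.748, 0.663, 0.004, -0.002]
contact_force: [0.2, 7.7, 0.5]
opening: 0.002
```

Call:
drive_tool(
  commands=[
    {"dx":0,"dy":0,"dz":0,"wx":0,"wy":0,"wz":0,"claw":0},
    {"dx":0,"dy":0,"dz":0,"wx":0,"wy":0,"wz":0,"claw":0},
    {"dx":0,"dy":0,"dz":0,"wx":0,"wy":0,"wz":0,"claw":0},
    {"dx":0,"dy":0,"dz":0,"wx":0,"wy":0,"wz":0,"claw":0},
    {"dx":0,"dy":0,"dz":0,"wx":0,"wy":0,"wz":0,"claw":0},
    {"dx":0,"dy":0,"dz":0,"wx":0,"wy":0,"wz":0,"claw":0},
    {"dx":0,"dy":0,"dz":0,"wx":0,"wy":0,"wz":0,"claw":0},
    {"dx":0,"dy":0,"dz":0,"wx":0,"wy":0,"wz":0,"claw":0},
  ],
)

```text
clock: 19.3
tool_pos: [0.6006, 0.1861, 0.0277]
eef_rot: [0.748, 0.663, 0.004, -0.002]
contact_force: [0.6, 8.1, 0.4]
opening: 0.006
```

Level 8 N was held for 1.5 s with no slip. I'll withdraw and check.

Call:
drive_tool(
  commands=[
    {"dx":0.004,"dy":0,"dz":0,"wx":0,"wy":0,"wz":0,"claw":0},
    {"dx":0.012,"dy":0,"dz":0,"wx":0,"wy":0,"wz":0,"claw":0},
    {"dx":0.01,"dy":0,"dz":0,"wx":0,"wy":0,"wz":0,"claw":0},
    {"dx":0,"dy":0,"dz":-0.03,"wx":0,"wy":0,"wz":0,"claw":0},
    {"dx":0,"dy":0,"dz":-0.04,"wx":0,"wy":0,"wz":0,"claw":0},
    {"dx":0,"dy":0,"dz":-0.04,"wx":0,"wy":0,"wz":0,"claw":0},
    {"dx":0,"dy":0,"dz":-0.04,"wx":0,"wy":0,"wz":0,"claw":0},
    {"dx":0,"dy":0,"dz":-0.04,"wx":0,"wy":0,"wz":0,"claw":0},
    {"dx":0,"dy":0,"dz":-0.04,"wx":0,"wy":0,"wz":0,"claw":0},
    {"dx":0,"dy":0,"dz":0,"wx":0,"wy":0,"wz":0,"claw":0},
  ],
)

```text
clock: 20.3
tool_pos: [0.6059, 0.2083, 0.2628]
eef_rot: [0.749, 0.662, 0.005, 0.002]
contact_force: [-0.1, 1.5, -0.5]
opening: 0.008
```

Run:
```python
from plant import r, snapshot
from h import *
st=r.get_state(); s=snapshot("scene"); print(st["clock"],st["tool_pos"],st["contact_force"])
a=cv2.resize(s["color"][170:280,235:405],None,fx=4.5,fy=4.5,interpolation=cv2.INTER_CUBIC)
cv2.imwrite("pics/end.png",a[:,:,::-1])
h=cv2.cvtColor(s["color"],cv2.COLOR_RGB2HSV);m=((h[...,0]<8)|(h[...,0]>172))&(h[...,1]>110); ys,xs=np.nonzero(m); k=np.hypot(xs-285,ys-195)<25; p=plane(s,xs[k].mean(),ys[k].mean(),.152);print(k.sum(),p,np.degrees(np.arctan2(p[1]-.057,p[0]-.5865))%360)
```

```text
20.3 [0.60591769 0.20828115 0.26278389] [-0.08675926  1.53625951 -0.50815444]
14 [0.48029972 0.06024211 0.152     ] 178.25140081139756
```

View pics/end.png

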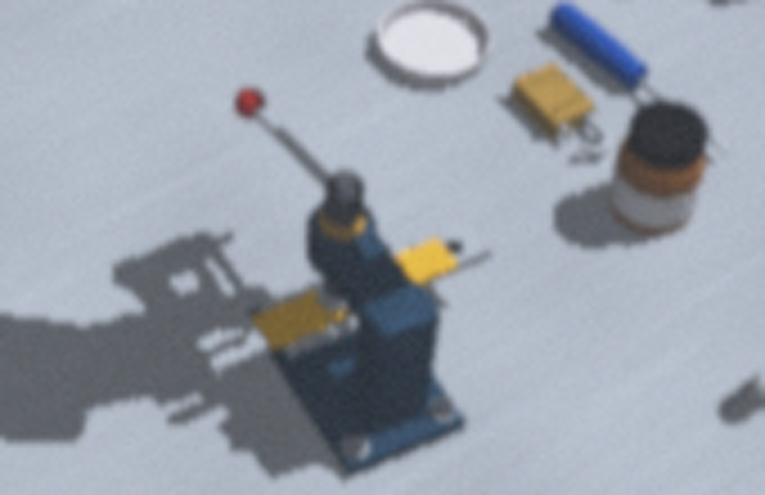

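The lever is at about 178°, with the ball at crop (249,101). The bar is in place and the bystanders are undisturbed. I'll hand in.

```bash
python3 -c "
from plant import r
print(r.finish_job())"
```

```text
the job is handed in; nothing more can be done
None
```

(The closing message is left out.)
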